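Index the dish turntable to its empty pocket

TASK

The dish turntable on the bench needs its empty pocket at the loading arrow so that the next culture dish can go in. With a fingertip push gently on the steel arms above the tray, gripping nothing, and turn the table until the empty pocket stands right at the red arrow, then take the hand away. Do not touch the tray or the dishes, leave the dishes lying in their pockets, and leave the bottles and the timer where they stand.

Things in the scene. Friction and masses are not known exactly. Their poses are not given: they have to be found in the camera images.
- turntable: turning part of the dish turntable: aluminium hub (36 mm across, top at z = 88 mm), four push arms and tray; turns either way, no stop, about the vertical through its origin (on the axis at bench height). Own -x points at the empty pocket. A friction bearing holds it wherever it is left: about 1 N at 85 mm from the axis turns it, and it stops as the push stops. Over 25 N on it is a fault
- push_arm_1 (a point): centre of the black ball (18 mm across) at the end of one push arm, 104 mm from the axis, z = 75 mm; turns with the table. Four equal arms, 90 degrees apart, stand out level from the hub midway between pockets, at 45, 135, 225, 315 degrees from the turntable's own x (push_arm_1: 45): steel rods 10 mm thick, centre line z = 75 mm. Below them the space is free down to the dish tops at z = 40 mm
- tray: white round tray, 196 mm across, top at z = 24 mm, fixed under the arms and turning with them; four blue ring-walled pockets (70 mm outside, 65 inside, floor at z = 26 mm, rim at 31) with centres 58 mm from the axis, 90 degrees apart; three hold a dish, one is empty. Origin and axes as turntable. Not to be touched
- cabinet_corner (a point): point on the bench straight below the front left corner of the wall cabinet, a fixed box whose underside is at z = 0.55 m; from this corner it reaches to the right and away from the robot, over the right and back of the bench. Pushing on the side of the turntable away from it (left and near) keeps the robot's forearm clear
- empty_pocket (a point): centre of the floor of the empty pocket, 58 mm from the axis; turns with the tray
- load_point (a point): fixed point 58 mm from the axis toward the red arrow, z = 26 mm: the empty pocket's centre belongs here. The red arrow points at the axis; it lies on a grey block (top z = 23 mm, 101 to 123 mm from the axis) on the fixed round grey foot (236 mm across, 10 mm high), on the side toward the robot
- pocket_a (a point): centre of the floor of the pocket that holds dish_a; turns with the tray
- pocket_b (a point): centre of the floor of the pocket that holds dish_b; turns with the tray
- pocket_c (a point): centre of the floor of the pocket that holds dish_c; turns with the tray
- dish_a: clear culture dish with pink medium, a flat disc 60 mm across and 14 mm high, about 30 g, loose in its pocket (about 2.5 mm play all round); origin at the centre of its underside, z up
- dish_b: clear culture dish with pink medium, a flat disc 60 mm across and 14 mm high, about 30 g, loose in its pocket (about 2.5 mm play all round); origin at the centre of its underside, z up
- dish_c: clear culture dish with pink medium, a flat disc 60 mm across and 14 mm high, about 30 g, loose in its pocket (about 2.5 mm play all round); origin at the centre of its underside, z up
- dropper_bottle_near: amber dropper bottle with a black bulb, 30 mm across, 93 mm high, loose; origin at the centre of its underside; bystander
- dropper_bottle_far: amber dropper bottle with a black bulb, 30 mm across, 93 mm high, loose; origin at the centre of its underside; bystander
- lab_clock: white lab timer with a blue knob, 66x78x36 mm, loose; origin at the centre of its underside; bystander
Not all that is in view belongs to the job. Leave any turquoise look-alike of the dish_a alone.

How it is judged:
At the end, for the whole second after the job is handed in: The centre of the empty pocket is within 8 mm (about 8 degrees of turn) of the loading point at the red arrow, the turntable stands still, all three dishes lie flat in their own pockets, and the bottles and the timer are within 20 mm of where they stood (horizontal distance between empty_pocket and load_point below 0.008 m and angular speed of turntable below 0.05 rad/s and horizontal distance between dish_a and pocket_a below 0.006 m and height (world z) of each of dish_a, dish_b, dish_c below 0.032 m and angle between each of dish_a, dish_b, dish_c's own z axis and vertical below 0.1 rad and horizontal distance between dish_b and pocket_b below 0.006 m and horizontal distance between dish_c and pocket_c below 0.006 m and distance of each of dropper_bottle_near, dropper_bottle_far, lab_clock from where it was at the start of the episode below 0.02 m); the robot touches nothing.
It fails at once if a dish was touched by the robot ((contact force between dish_a and the fingers above 0.5 N or contact force between dish_a and the arm above 0.5 N) or (contact force between dish_b and the fingers above 0.5 N or contact force between dish_b and the arm above 0.5 N) or (contact force between dish_c and the fingers above 0.5 N or contact force between dish_c and the arm above 0.5 N)).
It fails at once if a dish was lifted or left its pocket (height (world z) of any of dish_a, dish_b, dish_c above 0.036 m or horizontal distance between dish_a and pocket_a above 0.008 m or horizontal distance between dish_b and pocket_b above 0.008 m or horizontal distance between dish_c and pocket_c above 0.008 m).
It fails at once if the tray was touched instead of the arms (contact force between tray and the fingers above 0.5 N or contact force between tray and the arm above 0.5 N).
It fails at once if the turntable was pinched or shoved with more than 25 N (contact force between turntable and the fingers above 25 N or contact force between turntable and the arm above 25 N).
It fails at once if a bottle or the timer was moved by more than 20 mm (distance of any of dropper_bottle_near, dropper_bottle_far, lab_clock from where it was at the start of the episode above 0.02 m).
It also fails if it takes over 69 s, if anything falls off the work surface, if the arm or the gripper's body presses on something with over 40 N, if the wrist force passes 120 N, or if a joint passes its speed limit or range.

ROBOT

A 6-joint arm with a two-finger parallel gripper is mounted at the origin on a cart in front of the work surface, level with it; the furniture and walls round the work are solid. World frame = base frame: x ahead of the robot, y to its left, z up, the work surface at z = 0. Lengths are in m, angles in rad, forces in N, time in s.
With the tool pointing down it reaches from about 0.275 to 0.725 m from the base axis. Payload 15.9 kg.
Tool frame: the origin (TCP) lies midway between the tips of the shut fingers; the grasp point (between the pads) lies 19 mm behind it; z points along the fingers, y is the line along which they close (so a half turn about z gives the same grasp; the last joint's range is limited). The gripper opens to 85 mm and grips with 20 to 120 N. Pads are 22 mm wide; open, the fingers measure 114 mm over their backs; the gripper's body (76 mm by 85 mm) begins 54 mm behind the grasp point. The pads swing forward as they close: fully open they stand 13 mm farther back than shut.
Start: joints at [-1.179, 0.213, -0.034, 1.323, 0, 1.571], TCP at [0.191, -0.462, 0.231] pointing down, gripper open.
Joint ranges: [-2.98, 2.98], [-0.74, 1.72], [-1.14, 1.35], [-2.1, 2.04], [-1.57, 1.44], [-3.14, 3.14]. Speed limits (rad/s): [1.89, 1.89, 2.39, 2.57, 3.14, 3.14].

INTERFACE

Orientations are given as a rotation vector (axis times angle).
In Python, from bench import * gives the robot as it stands. The module is installed in compiled form; this text tells all that it offers. Calls block until the motion is done:
- movep(position, orientation): joint-space move of the TCP to a pose.
- servo_line(position, rotation=None, vel=0.15, until_force=None): straight line of the TCP; rotation=None keeps the orientation; vel is the mean speed in m/s. With until_force (N) it stops when the force on the tool has changed by that much, and returns True; else False.
- set_joints(angles): joint-space move.
- release() and close(force=None): open the fingers fully, or close them until they stop; force is the grip in N (None keeps the last).
- hold(seconds).
- solve_ik(position, orientation): joint angles nearest the present ones, or None.
- get_image(name): name is "scene" or "side" or "wrist"; returns a dict with "image" (480x640x3 uint8, red, green, blue), "K" (3x3 intrinsics, pixels), "xyz" and "rotation" of the camera in the world; the wrist camera has in their place "tool_from_camera" (4x4, takes a point from camera to tool coordinates, whose origin is the TCP and whose axes are the flange's). Camera axes: x right, y up, looking along -z (the intrinsics and any distortion apply to the point x, -y, -z); pixel columns grow to the right and rows downward; lengths in m; the calibration is good to about 2 mm. A picture is of the moment at which its call begins: read the wrist's pose just before it. There is no depth.
A pose or a line that the arm cannot do raises MotionError and nothing moves.
- hand_in(): hands the job in; it is judged then, once.
Readings, each from a call of its own:
- read_t(): time.
- read_joints(): joint angles.
- read_dq(): joint speeds.
- read_effort(): joint torques, N m.
- read_position(): TCP position.
- read_eef_rot(): TCP orientation.
- read_contact_force(): force on the tool from outside, world axes, zero at the start.
- read_moment(): the same for the moment, N m.
- read_grip_width(): finger opening in m.
- read_finger_force(): force on a finger pad.
Only numpy, scipy, OpenCV 4.12 (cv2) and the standard library are available. Lean on these libraries where they do the work, as an engineer would, in place of code of your own. Each camera call takes 0.05 s, during which the arm holds its last target. There are 200 camera calls.

## Working session

There is one attempt and no reset: what is moved stays moved. The work goes in short steps, each a Python script; the robot and the scene stay as the last script left them, time stands still between calls to the robot, and variables do not carry over. Pictures are saved under pics/ and viewed, at most 10 in all, crops included, and the job is handed in when it is done.

```bash
mkdir -p pics
python3 - <<'E'
from bench import *
import cv2, numpy as np
for n in ("scene","side"):
    d=get_image(n); cv2.imwrite(f"pics/{n}0.png",d["image"][:,:,::-1]); np.savez(f"{n}0.npz",**d)
    print(n,d.keys(),d["K"].tolist(),d["xyz"],np.asarray(d["rotation"]).tolist(),[ (k,v) for k,v in d.items() if k not in("image","K","xyz","rotation")])
print(read_t(),read_position(),read_eef_rot(),read_grip_width())
E
```

```text
scene dict_keys(['image', 'K', 'xyz', 'rotation']) [[606.9017894083413, 0.0, 316.70192775533815], [0.0, 606.9017894083413, 237.26833175233406], [0.0, 0.0, 1.0]] [-0.21712456  0.62694195  0.89136876] [0.45500239465116044, -0.9737814204304538, -2.0558871977594086] []
side dict_keys(['image', 'K', 'xyz', 'rotation']) [[488.8480993029839, 0.0, 320.9974057087767], [0.0, 488.8480993029839, 245.26221633224293], [0.0, 0.0, 1.0]] [0.54633183 0.77429441 0.75133289] [-0.004090580039863251, -1.2889074114620844, -2.8325445862663035] []
0.1 [ 0.19080934 -0.46181345  0.23087276] [-3.08053470e+00 -6.11293911e-01  2.98782509e-04] 0.08544944636548636
```

View pics/scene0.png

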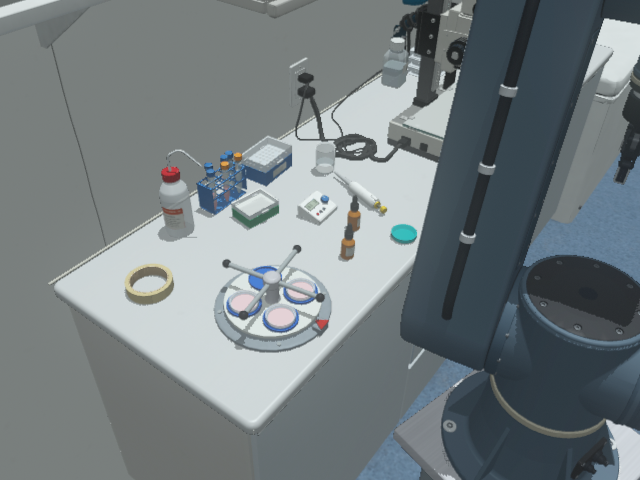

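View pics/side0.png

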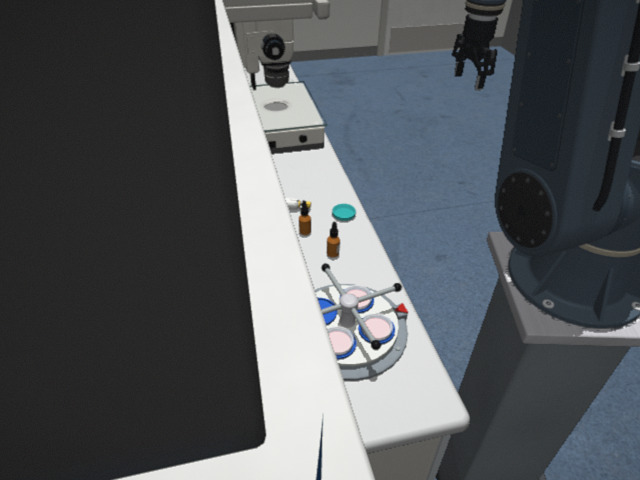

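The scene view shows the turntable hub at (272,280), black balls near (226,264), (297,250), (320,298) and (243,315), and the red arrow at (322,323). The blue empty pocket is at (265,278), on the far side. The dishes are at (244,302), (281,318) and (300,291), the bottles at (348,245) and (354,216), and the timer at (317,207).
The side view shows balls at (326,267), (397,287) and (376,345), the arrow at (402,309), and the cabinet hiding the left part.

Candidates for the empty pocket: the blue filled disc at (265,278), against the three pink dishes above. The turquoise look-alike at (404,233) is ignored. I'll measure these and take one close crop.

```bash
cat > h.py <<'E'
import numpy as np, cv2
from scipy.spatial.transform import Rotation as R
def rays(d,px):
    px=np.atleast_2d(np.array(px,float)); c=(np.linalg.inv(d["K"])@np.c_[px,np.ones(len(px))].T).T
    return np.asarray(d["xyz"]),(R.from_rotvec(d["rotation"]).as_matrix()@(c*[1,-1,-1]).T).T
def onplane(d,px,z):
    o,v=rays(d,px); return o+v*((z-o[2])/v[:,2])[:,None]
def tri(d1,p1,d2,p2):
    o1,v1=rays(d1,p1);o2,v2=rays(d2,p2);v1=v1[0];v2=v2[0]
    s=np.linalg.lstsq(np.c_[v1,-v2],o2-o1,rcond=None)[0]
    a,b=o1+s[0]*v1,o2+s[1]*v2; return (a+b)/2,np.linalg.norm(a-b)
def blobs(m,roi,amin,amax):
    x0,y0,x1,y1=roi; k=np.zeros_like(m); k[y0:y1,x0:x1]=m[y0:y1,x0:x1]
    n,_,s,c=cv2.connectedComponentsWithStats(k.astype(np.uint8))
    return [(np.round(c[i],1),s[i][4]) for i in range(1,n) if amin<=s[i][4]<=amax]
def masks(im):
    im=im.astype(int); r,g,b=im[...,0],im[...,1],im[...,2]
    return dict(black=im.max(2)<60, red=(r>140)&(g<80)&(b<80), blue=(b>130)&(b-r>80)&(b-g>50), pink=(r>200)&(r-g>20)&(b>g-10)&(r-b<60))
E
python3 - <<'E'
from h import *
for n,roi in (("scene",(200,235,345,350)),("side",(315,255,420,385))):
    d=np.load(n+"0.npz"); m=masks(d["image"])
    for k in m:
        z=dict(black=.075,red=.023,blue=.028,pink=.036)[k]
        for c,a in blobs(m[k],roi,12,3000): print(n,k,c,a,onplane(d,c,z)[0].round(4))
    x0,y0,x1,y1=roi
    cv2.imwrite(f"pics/{n}_crop.png",cv2.resize(d["image"][y0:y1,x0:x1,::-1],None,fx=4,fy=4,interpolation=cv2.INTER_CUBIC))
E
```

```text
scene red [321.5 323. ] 56 [0.3898 0.1234 0.023 ]
scene blue [264.4 269.3] 87 [0.5761 0.1281 0.028 ]
scene blue [255.7 281.8] 139 [0.5557 0.1634 0.028 ]
scene blue [315.8 290. ] 12 [0.4629 0.0802 0.028 ]
scene blue [295.8 298.5] 63 [0.4681 0.1265 0.028 ]
scene blue [255.8 308.7] 27 [0.4929 0.205  0.028 ]
scene blue [230.8 310.1] 32 [0.5191 0.2456 0.028 ]
scene blue [281.1 323.6] 106 [0.4316 0.1883 0.028 ]
side black [324.6 266.5] 28 [0.5476 0.0628 0.075 ]
side black [397.3 286.7] 37 [0.4065 0.1134 0.075 ]
side black [375.5 344.2] 63 [0.4565 0.2521 0.075 ]
side red [401.6 308. ] 45 [0.3926 0.1211 0.023 ]
side blue [324.7 303. ] 96 [0.5453 0.1183 0.028 ]
side blue [366.9 306.4] 37 [0.4619 0.124  0.028 ]
side blue [329.5 316.1] 108 [0.5354 0.1518 0.028 ]
side blue [362.2 333.2] 32 [0.4737 0.1912 0.028 ]
side blue [389.5 335.1] 48 [0.4229 0.1938 0.028 ]
side blue [348.7 350.5] 64 [0.4997 0.2317 0.028 ]
side pink [357.4 292.6] 87 [0.4803 0.095  0.036 ]
side pink [362.5 303.3] 39 [0.4711 0.1234 0.036 ]
side pink [377.5 326.7] 347 [0.4453 0.1812 0.036 ]
side pink [339.4 340.4] 334 [0.5167 0.2158 0.036 ]
```

View pics/scene_crop.png

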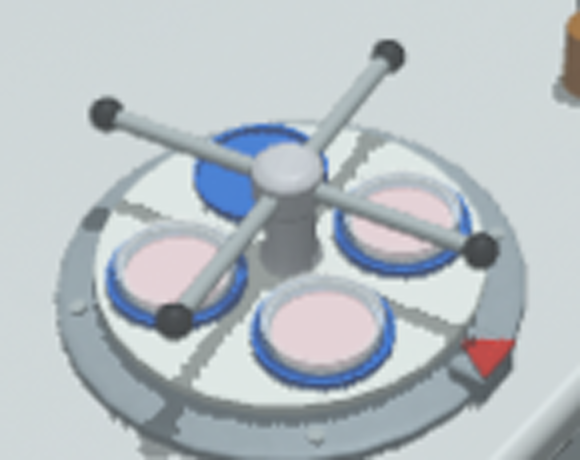

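The crop confirms it: the empty pocket is the blue disc at about (265,278), away from the arrow at (321,323), and the balls are at (226.5,263.5), (297,249), (320,297.5) and (243.5,315). Now to triangulate.

Run:
```python
from h import *
s=np.load("scene0.npz"); d=np.load("side0.npz")
bl=[c for c,a in blobs(s["image"].max(2)<85,(200,235,333,350),15,200)]; print(bl)
P=np.array([onplane(s,c,.075)[0] for c in bl]); print(P.round(4))
sb=[[324.6,266.5],[397.3,286.7],[375.5,344.2]]
for q in sb:
    r=[tri(s,c,d,q) for c in bl]; j=np.argmin([e for _,e in r]); print(bl[j],q,r[j][0].round(4),round(r[j][1],4))
h,e=tri(s,(272.5,276.5),d,(349,299)); print("hub",h,e)
a,e=tri(s,(321.5,323),d,(401.6,308)); print("arrow",a,e)
ax=P.mean(0); print("axis(mean balls)",ax, np.linalg.norm(P-ax,axis=1), np.degrees(np.arctan2(*(P-ax)[:,1::-1].T[[0,1]])))
print("arrow ang",np.degrees(np.arctan2(a[1]-ax[1],a[0]-ax[0])),np.linalg.norm(a[:2]-ax[:2]))
for px in [(265,278)]: 
    e=onplane(s,px,.026)[0]; print("empty",e,np.degrees(np.arctan2(e[1]-ax[1],e[0]-ax[0])))
for nm,z,px in (("dark near bottle",0,(348,257)),("far bottle",0,(354,228)),("timer",0,(317,216)),("bench corner",0,(255,415))): print(nm,onplane(s,px,z)[0].round(3))
for nm,px in (("cab side corner",(262,442)),("cab2",(300,480))): print(nm,onplane(d,px,.55)[0].round(3))
for nm,px in (("cab s",(270,10)),("x",(0,38)),("y",(350,0))): print(nm,onplane(s,px,.55)[0].round(3))
```

```text
[array([298.8, 248.6]), array([225.7, 263.1]), array([319.8, 297.5]), array([243.3, 315. ])]
[[0.5421 0.0636 0.075 ]
 [0.5945 0.2065 0.075 ]
 [0.4056 0.1163 0.075 ]
 [0.4549 0.2547 0.075 ]]
[298.8 248.6] [324.6, 266.5] [0.5473 0.0593 0.0703] 0.002
[319.8 297.5] [397.3, 286.7] [0.4064 0.1151 0.0751] 0.0023
[243.3 315. ] [375.5, 344.2] [0.4562 0.2532 0.0744] 0.0025
hub [0.50042662 0.15758107 0.08265286] 0.0021403167542579575
arrow [0.392051   0.12088765 0.02099673] 0.0024784070726057155
axis(mean balls) [0.49927192 0.16027679 0.075     ] [0.10572357 0.10582196 0.10345472 0.1043739 ] [ -66.09706027   25.88297438 -154.8338939   115.18165277]
arrow ang -159.82847265236984 0.1142270937220998
empty [0.55537182 0.14081876 0.026     ] -19.12889782885574
dark near bottle [ 0.523 -0.058  0.   ]
far bottle [ 0.593 -0.136 -0.   ]
timer [ 0.681 -0.095  0.   ]
bench corner [0.311 0.33  0.   ]
cab side corner [0.571 0.672 0.55 ]
cab2 [0.554 0.688 0.55 ]
cab s [0.595 0.079 0.55 ]
x [0.725 0.456 0.55 ]
y [ 0.556 -0.056  0.55 ]
```

```bash
python3 - <<'E'
from h import *
s=np.load("scene0.npz"); d=np.load("side0.npz")
def proj(d,p):
    c=R.from_rotvec(d["rotation"]).inv().apply(np.array(p)-d["xyz"])*[1,-1,-1]; q=d["K"]@c; return (q[:2]/q[2]).round(0),round(c[2],2)
for p in [(.595,.079,.55),(.9,.079,.55),(.595,-.3,.55),(.6,.3,.55),(.6,.5,.55),(.595,.079,.7),(.595,.079,.9)]: print(p,proj(s,p),proj(d,p))
for n,e in (("scene",s),("side",d)): print(n,"fwd",-R.from_rotvec(e["rotation"]).as_matrix()[:,2].round(3))
E
python3 -c "
import cv2;a=cv2.imread('pics/scene0.png')[0:120,0:400];cv2.imwrite('pics/cab.png',cv2.resize(a,None,fx=2,fy=2))"
```

```text
(0.595, 0.079, 0.55) (array([270.,  10.]), np.float64(0.97)) (array([296.,  17.]), np.float64(0.66))
(0.9, 0.079, 0.55) (array([179., -36.]), np.float64(1.15)) (array([70., 12.]), np.float64(0.66))
(0.595, -0.3, 0.55) (array([435., -31.]), np.float64(1.15)) (array([309., -43.]), np.float64(0.94))
(0.6, 0.3, 0.55) (array([140.,  41.]), np.float64(0.87)) (array([277.,  85.]), np.float64(0.49))
(0.6, 0.5, 0.55) (array([-6., 77.]), np.float64(0.77)) (array([250., 202.]), np.float64(0.34))
(0.595, 0.079, 0.7) (array([267., -95.]), np.float64(0.87)) (array([ 293., -122.]), np.float64(0.56))
(0.595, 0.079, 0.9) (array([ 261., -277.]), np.float64(0.75)) (array([ 288., -407.]), np.float64(0.43))
scene fwd [ 0.6   -0.482 -0.639]
side fwd [ 0.01  -0.754 -0.657]
```

View pics/cab.png

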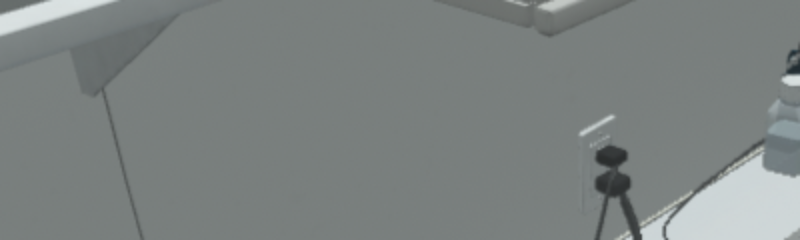

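Run:
```python
from h import *
s=np.load("scene0.npz"); d=np.load("side0.npz")
im=d["image"]
for r in (20,300,470):  # edge of white band, right side
    print(r,[int(v) for v in im[r,200:400:6].max(1)])
def pl(e,a,b):
    o,v=rays(e,[a,b]); n=np.cross(v[0],v[1]); return n/np.linalg.norm(n),n@o/np.linalg.norm(n)
n1,d1=pl(s,(0,34),(108,1)); n2,d2=pl(d,(227,10),(370,478))
u=np.cross(n1,n2);u/=np.linalg.norm(u); p=np.linalg.lstsq(np.array([n1,n2]),[d1,d2],rcond=None)[0]
print("shelf edge dir",u.round(3)); 
for y in (.1,.4,.7): print((p+u*(y-p[1])/u[1]).round(3))
```

```text
20 [37, 34, 34, 229, 227, 90, 89, 88, 83, 82, 81, 81, 87, 95, 102, 102, 111, 110, 110, 109, 110, 109, 109, 110, 110, 111, 111, 110, 110, 111, 87, 95, 109, 107]
300 [41, 41, 41, 42, 42, 40, 42, 38, 34, 239, 240, 239, 239, 239, 239, 238, 239, 238, 238, 233, 191, 123, 133, 229, 216, 221, 190, 102, 243, 225, 240, 187, 223, 225]
470 [230, 230, 229, 230, 230, 230, 230, 231, 231, 232, 232, 233, 234, 233, 234, 233, 233, 234, 234, 235, 67, 234, 234, 233, 232, 233, 232, 231, 216, 89, 90, 91, 91, 92]
shelf edge dir [ 0.252 -0.968 -0.01 ]
[0.691 0.1   0.599]
[0.612 0.4   0.602]
[0.534 0.7   0.605]
```

The cabinet corner is near (0.60, 0.08) at z = 0.55, so I'll push on the near-left side. The axis is at (0.500, 0.159) and the arms are at 25, 115, 205 and 295°. The empty pocket is at -20° and the arrow at about -160°, so the table has to turn -140° (clockwise). Two strokes with shut fingers at r = 72 mm will do it.

```bash
cat > mv.py <<'E'
from bench import *
from h import *
AX=np.array([.500,.159]); RAD=.072; ZP=.061
def pose(th,z,r=RAD):
    t=np.radians(th); return np.r_[AX+r*np.array([np.cos(t),np.sin(t)]),z], (R.from_euler('z',th-90,degrees=True)*R.from_euler('x',np.pi)).as_rotvec()
def down(th):
    p,q=pose(th,.17); movep(p,q); p,q=pose(th,ZP); hit=servo_line(p,vel=.06,until_force=4); print("down",th,hit,read_position().round(4),read_contact_force().round(2)); return hit
def sweep(a,b,step=8,vel=.05):
    for th in np.linspace(a,b,int(np.ceil(abs(b-a)/step))+1)[1:]:
        p,q=pose(th,ZP); hit=servo_line(p,rotation=q,vel=vel,until_force=12)
        print(round(th,1),hit,read_contact_force().round(1),end="; ")
        if hit: break
def up(th):
    p,q=pose(th+5,ZP); servo_line(p,rotation=q,vel=.05); p[2]=.17; servo_line(p,vel=.12); print("up",read_t())
def shot(n):
    for c in ("scene","side"):
        d=get_image(c); np.savez(f"{c}_{n}.npz",**d); cv2.imwrite(f"pics/{c}_{n}.png",d["image"][:,:,::-1])
E
python3 - <<'E'
from mv import *
for th in (242,225,185,145):
    for z in (.17,ZP):
        print(th,z,None if (j:=solve_ik(*pose(th,z))) is None else np.round(j,2))
close(20); print(read_grip_width())
if not down(225):
    sweep(225,145); up(145)
    shot(1)
print(read_t())
E
```

```text
242 0.17 [ 0.2   0.18 -0.23  1.16  0.    0.69]
242 0.061 [ 0.2   0.27 -0.41  0.89  0.    0.69]
225 0.17 [ 0.24  0.16 -0.26  1.15  0.    1.02]
225 0.061 [ 0.24  0.24 -0.45  0.88  0.    1.02]
185 0.17 [ 0.34  0.14 -0.28  1.15  0.    1.83]
185 0.061 [ 0.34  0.23 -0.47  0.88  0.    1.83]
145 0.17 [ 0.43  0.2  -0.21  1.16  0.    2.61]
145 0.061 [ 0.43  0.28 -0.39  0.9   0.    2.61]
2.8247752252196792e-05
down 225 False [0.4493 0.1081 0.0612] [ 0.16 -0.15  0.39]
217.0 False [ 0.  -0.5  0.2]; 209.0 False [-0.3  1.  -0.8]; 201.0 False [-0.8  0.5 -0.1]; 193.0 False [-0.4 -0.7 -0.2]; 185.0 False [-0.1 -0.2  0.6]; 177.0 False [-0.7 -0.4 -0.3]; 169.0 False [ 0.3 -0.1  0.5]; 161.0 False [-0.4 -0.3 -0. ]; 153.0 False [-0.  -0.2  0.7]; 145.0 False [ 0.1 -1.1 -0.8]; up 9.9167
10.0167
```

View pics/scene_1.png

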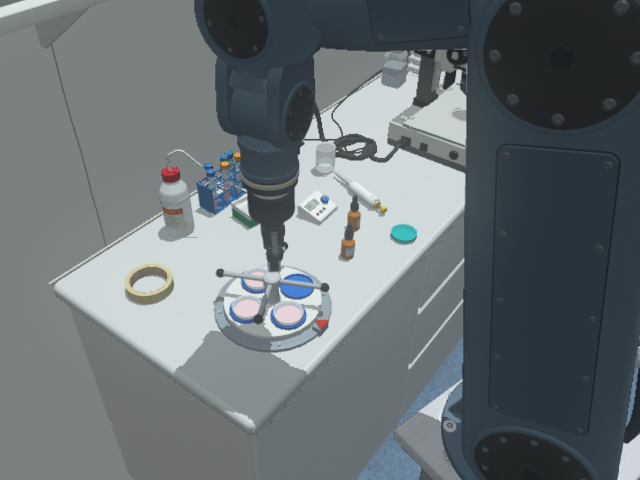

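The table turned as planned: the empty pocket is now at (297,286), the balls are at (220,272), (325,287) and (258,319), the dishes are in place and the bottles are untouched. Second stroke: stop 12° short and measure.

```bash
cat >> mv.py <<'E'
def arms(n):
    d=np.load(f"scene_{n}.npz")
    for c,a in blobs(d["image"].max(2)<85,(205,240,335,335),20,90):
        p=onplane(d,c,.075)[0]; v=p[:2]-AX; print("ball?",c,a,"r",np.linalg.norm(v).round(4),"ang",np.degrees(np.arctan2(v[1],v[0])).round(1)%360)
E
python3 - <<'E'
from mv import *
arms(1)
if not down(242):
    sweep(242,181); up(181); shot(2); arms(2)
print(read_t())
E
```

```text
ball? [281.6 243.2] 51 r 0.1093 ang 315.1
ball? [219.6 272.8] 29 r 0.1056 ang 42.8
ball? [324.7 287.4] 35 r 0.1034 ang 220.3
ball? [257.8 318.7] 62 r 0.1053 ang 130.7
down 242 False [0.4664 0.0955 0.0612] [ 0.24  0.27 -0.11]
234.4 False [ 0.1  0.6 -0.1]; 226.8 False [-0.4 -0.1 -0.3]; 219.1 False [ 0.6  0.8 -0.6]; 211.5 False [-0.9  0.3 -0.2]; 203.9 False [ 0.5 -0.9 -0.4]; 196.2 False [ 0.2  0.6 -0.6]; 188.6 False [0.2 0.1 0.2]; 181.0 False [ 0.4 -0.8 -0.2]; up 17.65
ball? [252.1 247. ] 21 r 0.1063 ang 348.2
ball? [320.5 264.6] 31 r 0.1033 ang 257.1
ball? [220.4 296. ] 39 r 0.1059 ang 78.2
ball? [293.1 315.5] 59 r 0.1038 ang 166.4
17.75
```

The arms average 167.3° and the finger leads the arm by about 14°. The arrow is at about 199°, so the arm belongs at 154° and the final finger angle is 168°.

Run:
```python
from mv import *
p,q=pose(186,ZP); servo_line(p,vel=.06,until_force=4)
sweep(186,167.8,step=6,vel=.04); up(167.8)
p,q=pose(190,.25); movep(p,q)
p,q=([.30,-.05,.30],q); movep(p,q); shot(3); arms(3)
for n in("scene","side"):
    d=np.load(f"{n}_3.npz"); m=masks(d["image"]); roi=(200,235,345,350) if n=="scene" else (315,255,420,385)
    for k in("red","blue","pink"):
        for c,a in blobs(m[k],roi,60,3000): 
            w=onplane(d,c,dict(red=.023,blue=.026,pink=.038)[k])[0]; v=w[:2]-AX; print(n,k,c,a,w.round(4),np.linalg.norm(v).round(4),np.degrees(np.arctan2(v[1],v[0])).round(1)%360)
    x0,y0,x1,y1=roi; globals()[n]=cv2.resize(d["image"][y0:y1,x0:x1,::-1],(400,400))
cv2.imwrite("pics/fin.png",np.hstack([scene,side])); print(read_t())
```

```text
181.4 False [ 0.  -0.1  0.2]; 176.9 False [-0.4  0.5 -0.1]; 172.4 False [-0.2 -0.1  0.7]; 167.8 False [0.1 0.4 1.2]; up 22.2167
ball? [324.4 272.7] 29 r 0.1031 ang 243.3
ball? [217.6 287.7] 36 r 0.1059 ang 65.5
ball? [281.  318.6] 52 r 0.1046 ang 153.7
scene red [321.4 322.8] 61 [0.3903 0.1232 0.023 ] 0.1154 198.1
scene blue [297.1 308.5] 662 [0.4463 0.1396 0.026 ] 0.0571 199.9
scene blue [251.5 322.5] 81 [0.4694 0.2305 0.026 ] 0.0778 113.1
side blue [378.9 307. ] 256 [0.438  0.1229 0.026 ] 0.0717 210.2
side blue [371.1 319.1] 255 [0.4551 0.1546 0.026 ] 0.0452 185.6
side blue [357.9 350.2] 121 [0.4828 0.2289 0.026 ] 0.072 103.8
side pink [337.3 292. ] 93 [0.5207 0.0968 0.038 ] 0.0655 288.4
side pink [331.8 301.9] 60 [0.5315 0.1239 0.038 ] 0.0471 311.9
side pink [358.2 341.4] 414 [0.4827 0.2184 0.038 ] 0.0618 106.2
23.6917
```

View pics/fin.png

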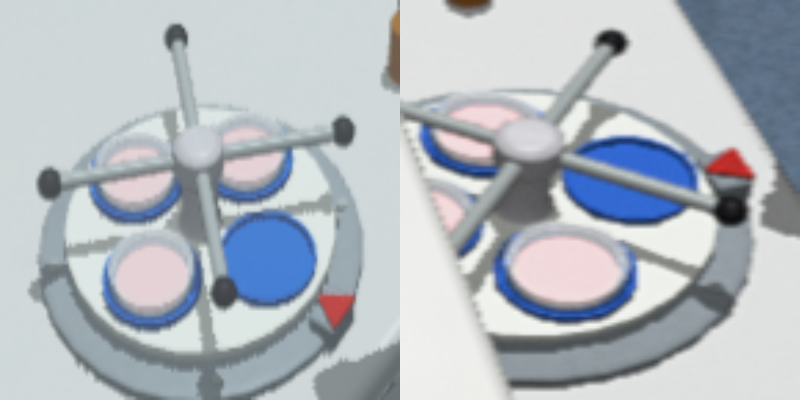

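Both views show the empty pocket at the arrow: pocket about 199°, arrow 198 to 199°, which is under 2 mm off. All three dishes lie in their pockets and the hand is clear.

Run:
```python
from bench import *
print(hand_in(), read_t())
```

```text
the job is handed in; nothing more can be done
the job is handed in; nothing more can be done
```

I turned the table until the empty pocket stood within about 2 mm of the red arrow by camera measurement, saw the dishes still in their pockets, took the hand away and handed the job in; no verdict came back.

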